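# Change the kitchen roll

### The arm

A 7-joint arm with a two-finger parallel gripper is mounted at the origin on a cart in front of the work surface, level with it; the furniture and walls round the work are solid. World frame = base frame: x ahead of the robot, y to its left, z up, the work surface at z = 0. Lengths are in m, angles in rad, forces in N, time in s.
With the tool pointing down it reaches from about 0.425 to 0.925 m from the base axis. Payload 6.8 kg.
Tool frame: the origin (TCP) lies at the very end of the fingers, on their centre line; the grasp point (between the pads) lies 19 mm behind it (r.grip_point_offset is the distance from the TCP to the grasp point, in m); z points along the fingers, y is the line along which they close (so a half turn about z gives the same grasp; the last joint's range is limited). The gripper opens to 85 mm and grips with 20 to 120 N. Pads are 22 mm wide; open, the fingers measure 114 mm over their backs; the gripper's body (76 mm by 85 mm) begins 54 mm behind the grasp point. The pads swing forward as they close: fully open they stand 13 mm farther back than shut.
Start: joints at [1.17, 0.477, 0.022, 1.555, -0.011, 1.109, -0.083], TCP at [0.195, -0.646, 0.231] pointing down, gripper open.
Joint ranges: [-2.96, 2.96], [-0.34, 2.1], [-1.41, 1.46], [0.24, 2.44], [-1.37, 4.51], [0.17, 1.92], [-2.96, 2.96]. Speed limits (rad/s): [2.39, 2.39, 3.14, 3.14, 3.14, 3.14, 3.14].

### API

Orientations are given as a rotation vector (axis times angle).
In Python, from bench import status, eyes, r gives the robot as it stands.
- The arm moves only by the shell command python3 -m crank 'ROWS' [OPENING] [FORCE]. ROWS is JSON, a list of rows, each a list of 6 numbers: the shift along the tool's x, y, z normalised to -1 to 1, where 1 is 0.02 m, then the turn, a rotation vector about the tool's x, y, z normalised to -1 to 1, where 1 is 45 degrees. A call has 1 to 12 rows; each row shifts and turns the commanded pose from where the row before left it, along the tool's axes as they then stand; what a row does not reach is not made up. A row lasts 1/10 s, in which the tool goes at most 50 mm and 8.59 degrees, less where a joint would pass 70% of its speed; a pose out of reach is approached as far as the arm can. A call with a number of a shift or a turn outside -1 to 1 is refused whole. A call with a gripper value outside its range is refused whole. OPENING is the opening, from 0 (shut) to 1 (fully open), set as the call begins (- or left out, the last holds). The fingers move at their own pace and stop on an object; FORCE is the grip in N (left out, the last holds). Time passes only in rows, so rows that do not move let the fingers close. It gives the time, the measured TCP pose, the force, the opening and the grip force at its end, in the units of the state.
- status.get_obs(): the state, without advancing time (a new reading comes with each control period).
- eyes.grab_frame(name): name is "scene" or "top" or "wrist"; returns a dict with "image" (384x512x3 uint8, red, green, blue), "depth" (384x512 float32, m along the optical axis (not along the pixel's ray), 0 where there is no reading), "fovy" (degrees; the focal length in pixels is half the picture's height over the tangent of half this angle, whatever the lens; pixels are square), "cx", "cy" (the principal point, pixels), "world_to_cam" (4x4, takes a point from world to camera coordinates). Camera axes: x right, y up, looking along -z (the intrinsics and any distortion apply to the point x, -y, -z); pixel columns grow to the right and rows downward; lengths in m; the calibration is good to about 2 mm. A picture is of the moment at which its call begins.
- r.hand_in(): hands the job in; it is judged then, once.
The state is a dict: "clock": time; "joints": joint angles; "qvel": joint speeds; "tau": joint torques, N m; "tcp_pos": TCP position; "orientation": TCP orientation; "contact_force": force on the tool from outside, world axes, zero at the start; "moment": the same for the moment, N m; "grip_width": finger opening in m; "gripper_force": force on a finger pad.
Only numpy, scipy, OpenCV 4.12 (cv2) and the standard library are available. Lean on these libraries where they do the work, as an engineer would, in place of code of your own. Each camera call takes 0.05 s, during which the arm holds its last target. There are 200 camera calls.

### The job

The kitchen-roll holder has run out: take the black cap off the spindle and set it down, and drop the empty cardboard core into the green caddy. Then lower the new roll gently onto the spindle until it sits on the foot of the holder, and put the cap back on, fully home. Leave the holder standing where it is, keep the roll, holder and caddy upright, and do not disturb the mug, pepper mill or spice jar.

Things in the scene. Friction and masses are not known exactly. Their poses are not given: they have to be found in the camera images.
- holder: Kitchen-roll holder of dark metal, loose but heavy (1.6 kg), upright on the white worktop left of the hob. Origin: centre of its underside; z up along the spindle. Foot: disc of 130 mm diameter, upper face at 14 mm. On it a centring hub, 33 mm diameter up to 22 mm, tapering to the spindle at 31 mm. Spindle: 24 mm diameter, up to a flat shoulder at 147 mm; on top the stud for the cap.
- stud_tip (a point): Tip of the stud on the spindle, 161 mm above the underside of the holder. The stud is 14 mm high, 15 mm in diameter at the shoulder of the spindle, tapering to 8 mm at the tip; the cap goes over it and rests on the shoulder.
- cap: Black plastic cap, 64 mm high, 70 g, at the start on the stud (underside 147 mm above that of the holder). Origin: centre of its flat underside; z up its axis. Disc of 52 mm diameter, 22 mm high, with a blind hole from below (19 mm diameter, 16 mm deep) loose on the stud; above it a 27 mm knob, best gripped 46 mm above the underside. No thread or catch: lifts straight off, stands on any flat surface.
- core: Empty brown cardboard core, 41 mm outer and 36 mm inner diameter, 130 mm long, 30 g, rigid, with a strip of white paper on it. At the start it stands loosely round the spindle on the foot of the holder. Origin: centre of its lower end (then 14 mm above the underside of the holder); z up its axis.
- core_mid (a point): Middle of the empty core, on its axis, 65 mm above its lower end.
- roll: New roll of white kitchen paper with small embossed dots, slim and rigid: 66 mm diameter, 130 mm long, with a cardboard core of 36 mm inner diameter right through it; 110 to 220 g. Stands upright on the wooden board. Origin: centre of its lower end; z up its axis. On the holder its lower end is 14 mm above the underside of the holder.
- caddy: Round green recycling caddy, open at the top, on the wooden board; loose, 0.5 kg. 105 mm high, mouth 134 mm inner diameter, narrowing to 100 mm at the inner floor, 4 mm above its underside; with the wire bail folded against its side about 150 mm across. Origin: centre of its underside; z up. The core goes in upright and then stands 29 mm above the rim.
- board: Chopping board over the black hob, fixed; 366 mm along y, 268 mm along x, 14 mm thick. Origin: underside, near its middle. World heights: board top z = 14 mm, hob glass 0, white worktop left of the hob (y over 0.16 m) -6 mm. The bare strip of hob glass left of the board (y 0.065 to 0.15 m, x 0.43 to 0.55 m) is free and wide enough for the cap.
- mug: Bystander: white mug with grey dots, 91 mm high, behind the holder on the left.
- mill: Bystander: dark wooden pepper mill, 170 mm high, behind the holder.
- spice_jar: Bystander: small jar with black lid, 105 mm high, behind the holder on the right.

How it is judged:
By the outcome, as a careful person would: the job done as asked, in the order asked, and still so for the second after the job is handed in, with the robot touching nothing.
It also fails if it takes over 72 s, if anything falls off the work surface, if the arm or the gripper's body presses on something with over 40 N, if the wrist force passes 120 N, or if a joint passes its speed limit or range.

## Working session

There is one attempt and no reset: what is moved stays moved. The work goes in short steps, Python scripts to look and compute and a shell command to move; the robot and the scene stay as the last step left them, time stands still between calls to the robot, and variables do not carry over. Pictures are saved under pics/ and viewed, at most 10 in all, crops included, and the job is handed in when it is done.

```bash
ls; mkdir -p pics
python3 - <<'E'
from bench import status, eyes, r
import cv2,numpy as np
print(status.get_obs())
ims=[]
for n in ("scene","top"):
    f=eyes.grab_frame(n); np.savez(f"{n}0.npz",**f)
    print(n,f["fovy"],f["cx"],f["cy"],{k:v for k,v in f.items() if k not in("image","depth")},(f["depth"]>0).mean())
    cv2.imwrite(f"pics/{n}0.png",f["image"][:,:,::-1])
E
```

```text
pics
{'clock': 0.0, 'joints': array([ 1.16992187,  0.4778191 ,  0.02234051,  1.55645172, -0.01148741,
        1.1093379 , -0.08306973]), 'qvel': array([ 1.66922520e-03,  1.19211410e-03,  5.66263885e-04, -7.76189346e-04,
        1.23295913e-03, -4.34062742e-04,  7.18437275e-05]), 'tau': array([-3.65536926e-04, -5.96435988e+01,  1.60784148e+00, -2.81193280e+01,
        1.24160311e-02,  9.46812186e-03,  1.04761077e-05]), 'tcp_pos': array([ 0.19461715, -0.64570209,  0.23031291]), 'orientation': array([-3.10615923e+00, -4.58068213e-01,  6.68511605e-04]), 'contact_force': array([-0.0720515 , -0.11875805,  0.10286899]), 'moment': array([-0.05709664, -0.05007653,  0.01346267]), 'gripper_force': 0.0, 'grip_width': 0.0859261666126277}
scene 57.70784916755981 254.57475926567747 185.11516485802292 {'fovy': 57.70784916755981, 'cx': 254.57475926567747, 'cy': 185.11516485802292, 'world_to_cam': array([[-0.44585097, -0.89490678, -0.01894115,  0.37006456],
       [ 0.37019325, -0.20361742,  0.90636467, -0.28936485],
       [-0.81496863,  0.39709169,  0.42207147, -0.52284888],
       [ 0.        ,  0.        ,  0.        ,  1.        ]])} 0.9962056477864584
top 43.282404065403675 257.0404295777908 186.2506470826681 {'fovy': 43.282404065403675, 'cx': 257.0404295777908, 'cy': 186.2506470826681, 'world_to_cam': array([[ 0.40076701, -0.91617235,  0.00374543, -0.12770456],
       [ 0.88966185,  0.3901403 ,  0.23726007, -0.55984093],
       [-0.21883236, -0.09175385,  0.97143895, -1.51325805],
       [ 0.        ,  0.        ,  0.        ,  1.        ]])} 0.9961395263671875
```

View pics/scene0.png

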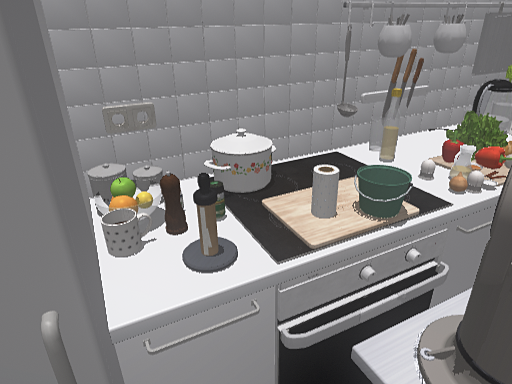

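View pics/top0.png

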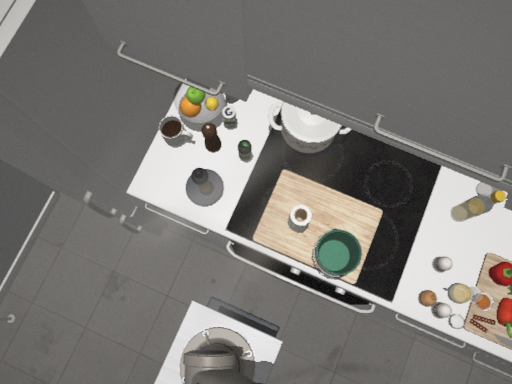

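The scene view shows the holder (cap about (204,185), foot (210,254)), the roll (325,190) and the caddy (383,190). In the top view the cap is at (200,176), the foot at (205,187), the roll's top at (301,215) and the caddy at (337,253).

```bash
cat > h.py <<'E'
import numpy as np,cv2
from bench import status, eyes, r
from scipy.spatial.transform import Rotation as R
from scipy.optimize import least_squares
def cloud(f):
    d=f["depth"];F=192/np.tan(np.radians(f["fovy"])/2)
    v,u=np.mgrid[:384,:512]
    c=np.stack([(u-f["cx"])/F*d,-(v-f["cy"])/F*d,-d],-1)
    T=f["world_to_cam"]
    return (c-T[:3,3])@T[:3,:3]
def circ(P,rad=None):
    P=P[:,:2];c=(P.max(0)+P.min(0))/2
    fn=(lambda p:np.hypot(*(P-p[:2]).T)-(rad or p[2]))
    s=least_squares(fn,[*c,rad or .04],loss="soft_l1",f_scale=.002)
    return s.x.round(4),np.median(abs(s.fun)).round(4),len(P)
def proj(f,p):
    F=192/np.tan(np.radians(f["fovy"])/2);T=f["world_to_cam"]
    c=T[:3,:3]@np.asarray(p)+T[:3,3]
    return np.array([f["cx"]-F*c[0]/c[2],f["cy"]+F*c[1]/c[2]])
def st():
    o=status.get_obs();M=R.from_rotvec(o["orientation"]).as_matrix()
    return o,M
def go(target,yaw=None):
    "offset to the target TCP in tool axes, units of 20 mm"
    o,M=st();d=np.asarray(target)-o["tcp_pos"]
    print("tcp",o["tcp_pos"].round(4),"tool units",(M.T@d/.02).round(2),"x-axis yaw deg",np.degrees(np.arctan2(M[1,0],M[0,0])).round(1),"z",M[:,2].round(3))
E
python3 - <<'E'
from h import *
fs={n:dict(np.load(n+"0.npz")) for n in("scene","top")}
C={n:cloud(f) for n,f in fs.items()}
for n in C:
    X=C[n];im=fs[n]["image"].astype(int);z=X[...,2]
    def win(u,v,a,b): m=np.zeros(z.shape,bool);m[max(v-b,0):v+b,max(u-a,0):u+a]=1;return m
    uv={"scene":[(210,250),(204,185),(325,168),(383,175)],"top":[(205,187),(200,175),(301,215),(337,253)]}[n]
    dark=im.max(-1)<110
    m=win(*uv[0],32,22)&dark&(abs(z-.008)<.005); print(n,"foot",circ(X[m],.065),np.median(z[m]))
    m=win(*uv[1],9,14)&dark&(z>.17)&(z<.22); print("cap",circ(X[m],.0135),z[m].max())
    m=win(*uv[2],16,14)&(abs(z-.144)<.004); print("rolltop",circ(X[m],.033),X[m][:,:2].mean(0),np.median(z[m]))
    m=win(*uv[3],32,28)&(abs(z-.119)<.005); print("rim",circ(X[m]),np.median(z[m]))
    g=win(*uv[3],32,30)&(im[...,1]>im[...,0]+15); print("caddy mask",circ(X[g&(z>.11)]))
    for k,(u,v) in enumerate(uv): print(k,X[v,u].round(3))
# bystanders
X=C["top"];z=X[...,2];
for nm,(u,v) in dict(mug=(172,128),mill=(209,129),jar=(244,148)).items():
    print(nm,X[v,u].round(3))
go([0,0,0])
E
```

```text
scene foot (array([0.525 , 0.2742, 0.065 ]), np.float64(0.0149), 1106) 0.006431519084683114
cap (array([0.5047, 0.2805, 0.0135]), np.float64(0.0011), 179) 0.20367348144198466
rolltop (array([ 0.5181, -0.0537,  0.033 ]), np.float64(0.0065), 148) [ 0.51569393 -0.05249761] 0.14138589611705288
rim (array([ 0.4623, -0.2042,  0.0682]), np.float64(0.001), 154) 0.11604581298664035
caddy mask (array([0.1626, 0.1138, 0.4838]), np.float64(0.0189), 228)
0 [0.485 0.285 0.022]
1 [0.492 0.284 0.182]
2 [ 0.533 -0.064  0.137]
3 [ 0.506 -0.251  0.088]
top foot (array([0.4915, 0.2678, 0.065 ]), np.float64(0.0066), 73) 0.006312903291895723
cap (array([0.506 , 0.2778, 0.0135]), np.float64(0.0032), 69) 0.20992993907877608
rolltop (array([ 0.518, -0.058,  0.033]), np.float64(0.0066), 202) [ 0.51793572 -0.05903478] 0.1432959037137892
rim (array([ 0.4637, -0.2098,  0.0672]), np.float64(0.0014), 188) 0.11752361034793707
caddy mask (array([ 0.4635, -0.209 ,  0.0662]), np.float64(0.0015), 239)
0 [0.492 0.261 0.075]
1 [0.497 0.266 0.2  ]
2 [ 0.537 -0.06   0.052]
3 [ 0.475 -0.217  0.015]
mug [0.639 0.457 0.048]
mill [0.654 0.314 0.155]
jar [0.658 0.195 0.097]
tcp [ 0.1947 -0.6458  0.2304] tool units [  0.   -33.71  11.58] x-axis yaw deg 16.8 z [-0.001  0.001 -1.   ]
```

```bash
python3 -m crank '[[1,-0.7,-1,0,0,0.187],[1,-0.7,-1,0,0,0.187],[1,-1,0,0,0,0],[1,-1,0,0,0,0],[1,-1,0,0,0,0],[1,-1,0,0,0,0],[1,-1,0,0,0,0],[1,-1,0,0,0,0],[1,-1,0,0,0,0],[1,-1,0,0,0,0],[1,-1,0,0,0,0],[1,-1,0,0,0,0]]' 1 30; python3 -c "
from h import *
go([.49,.25,.27])"
```

```text
clock: 1.3
tcp_pos: [0.4283, -0.4095, 0.2709]
orientation: [-3.141, 0.001, 0.001]
contact_force: [0.2, 0.2, 0.7]
grip_width: 0.0854
gripper_force: 0.0
tcp [ 0.4283 -0.4095  0.2709] tool units [  3.05 -32.98   0.06] x-axis yaw deg -0.1 z [-0.001  0.    -1.   ]
```

```bash
python3 -m crank '[[0.25,-1,0,0,0,0],[0.25,-1,0,0,0,0],[0.25,-1,0,0,0,0],[0.25,-1,0,0,0,0],[0.25,-1,0,0,0,0],[0.25,-1,0,0,0,0],[0.25,-1,0,0,0,0],[0.25,-1,0,0,0,0],[0.25,-1,0,0,0,0],[0.25,-1,0,0,0,0],[0.25,-1,0,0,0,0],[0.25,-1,0,0,0,0]]' >/dev/null; python3 -m crank '[[0,-1,0,0,0,0],[0,-1,0,0,0,0],[0,-1,0,0,0,0],[0,-1,0,0,0,0],[0,-1,0,0,0,0],[0,-1,0,0,0,0],[0,-1,0,0,0,0],[0,-1,0,0,0,0],[0,-1,0,0,0,0],[0,-1,0,0,0,0],[0,-1,0,0,0,0],[0,-1,0,0,0,0]]'>/dev/null;  python3 -m crank '[[0,-1,0,0,0,0],[0,-1,0,0,0,0],[0,-1,0,0,0,0],[0,-1,0,0,0,0],[0,-1,0,0,0,0],[0,-1,0,0,0,0],[0,-1,0,0,0,0],[0,-1,0,0,0,0],[0,-1,0,0,0,0],[0,0,0,0,0,0]]'
python3 - <<'E'
from h import *
go([.505,.279,.27])
f=eyes.grab_frame("wrist");np.savez("w1.npz",**f);cv2.imwrite("pics/w1.png",f["image"][:,:,::-1])
T=f["world_to_cam"];print(-T[:3,:3].T@T[:3,3],f["fovy"],proj(f,[.505,.279,.205]))
f=eyes.grab_frame("scene");np.savez("s1.npz",**f);cv2.imwrite("pics/s1.png",f["image"][:,:,::-1])
E
```

```text
clock: 4.7
tcp_pos: [0.4875, 0.2524, 0.271]
orientation: [-3.14, -0.005, 0.001]
contact_force: [-0.9, -0.2, -1.3]
grip_width: 0.0854
gripper_force: 0.0
tcp [0.4875 0.2524 0.271 ] tool units [ 0.88 -1.33  0.05] x-axis yaw deg 0.2 z [-0.001  0.001 -1.   ]
[0.56051926 0.25323469 0.41389416] 65.98889976706505 [223.83446877 181.31413403]
```

View pics/w1.png

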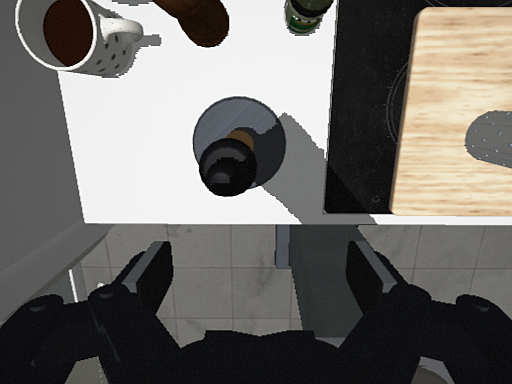

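The wrist view shows the foot as a disc at about (239,142), radius 46, and the black cap in front of it at about (228,167), radius 29. The spindle is seen at a slant.

```bash
cat >> h.py <<'E'
def ray(f,u,v,z):
    F=192/np.tan(np.radians(f["fovy"])/2);T=f["world_to_cam"];Rm=T[:3,:3]
    o=-Rm.T@T[:3,3];uv=np.stack([np.atleast_1d(u),np.atleast_1d(v)],-1).astype(float)
    d=np.c_[(uv[:,0]-f["cx"])/F,-(uv[:,1]-f["cy"])/F,-np.ones(len(uv))]@Rm
    return o+d*((z-o[2])/d[:,2])[:,None]
E
python3 - <<'E'
from h import *
f=dict(np.load("w1.npz"));X=cloud(f);z=X[...,2];im=f["image"].astype(int)
g=np.zeros(z.shape,bool);g[90:200,180:300]=1
foot=g&(im.max(-1)<130)&(abs(z-.008)<.006)
full=g&(np.hypot(X[...,0]-.505,X[...,1]-.277)<.09)&(z>.003)
# foot edge: outer contour pixels on plane .008, upper half
c=max(cv2.findContours(foot.astype(np.uint8),0,1)[0],key=cv2.contourArea)[:,0]
c=c[[np.hypot(p[0]-239,p[1]-142)>40 for p in c]]
print("foot",circ(ray(f,c[:,0],c[:,1],.008),.065),"free",circ(ray(f,c[:,0],c[:,1],.008)))
cap=g&(z>.14)&(z<.23)
print("z hist",np.percentile(z[cap],[1,25,50,75,99]).round(3))
d=g&(abs(z-.163)<.004);print("disc top",circ(X[d],.026),X[d][:,:2].min(0),X[d][:,:2].max(0))
k=g&(z>.185);print("knob",circ(X[k]),X[k][:,:2].min(0),X[k][:,:2].max(0),X[k].mean(0))
c=max(cv2.findContours(cap.astype(np.uint8),0,1)[0],key=cv2.contourArea)[:,0]
print("cap contour",cv2.minEnclosingCircle(c))
for s in("top","scene"):
  f=dict(np.load(s+"0.npz"));print(s,proj(f,[.505,.279,.205]),proj(f,[.495,.27,.205]),proj(f,[.505,.279,.008]))
E
```

```text
foot (array([0.5033, 0.2811, 0.065 ]), np.float64(0.0014), 231) free (array([0.5046, 0.2806, 0.0632]), np.float64(0.0004), 231)
z hist [0.148 0.162 0.164 0.201 0.206]
disc top (array([0.4961, 0.285 , 0.026 ]), np.float64(0.0043), 1493) [0.47912394 0.25599581] [0.52949781 0.30619272]
knob (array([0.5355, 0.2708, 0.0305]), np.float64(0.0049), 1021) [0.49204748 0.25323469] [0.56051926 0.2932298 ] [0.50917255 0.27884318 0.21081653]
cap contour ((228.0357208251953, 167.1919708251953), 29.809505462646484)
top [196.92298132 170.5921568 ] [198.21484305 174.70850948] [203.71382622 186.19595599]
scene [203.2083178  172.55001778] [208.83989581 173.36081447] [210.0005764  249.68000476]
```

```bash
python3 -m crank '[[0.42,-0.72,0,0,0,0],[0.42,-0.71,0,0,0,0],[0,0,1,0,0,0],[0,0,1,0,0,0],[0,0,1,0,0,0],[0,0,1,0,0,0],[0,0,0.7,0,0,0],[0,0,0.45,0,0,0],[0,0,0,0,0,0]]' ; python3 -m crank '[[0,0,0,0,0,0],[0,0,0,0,0,0],[0,0,0,0,0,0],[0,0,0,0,0,0],[0,0,0,0,0,0],[0,0,0,0,0,0]]' 0 30; python3 -c "
from h import *
go([.504,.281,.168])"
```

```text
clock: 5.7
tcp_pos: [0.505, 0.277, 0.1672]
orientation: [3.14, -0.003, -0.003]
contact_force: [-0.0, -0.4, 0.6]
grip_width: 0.0853
gripper_force: 0.0
clock: 6.3
tcp_pos: [0.5057, 0.2784, 0.1689]
orientation: [-3.141, 0.001, -0.002]
contact_force: [0.1, 0.5, 3.4]
grip_width: 0.0256
gripper_force: 29.4
tcp [0.5057 0.2784 0.1689] tool units [-0.08 -0.13  0.04] x-axis yaw deg -0.0 z [ 0.001  0.001 -1.   ]
```

```bash
python3 -m crank '[[0,0,-0.5,0,0,0],[0,0,-1,0,0,0],[0,0,-0.3,0,0,0],[-0.2,1,0,0,0,0],[-0.2,1,0,0,0,0],[-0.2,1,0,0,0,0],[-0.2,1,0,0,0,0],[0,1,0,0,0,0],[0,1,0,0,0,0],[0,1,0,0,0,0],[0,1,0,0,0,0],[0,0.5,0.5,0,0,0]]' >/dev/null; python3 -m crank '[[0,0,1,0,0,0],[0,0,1,0,0,0],[0,0,1,0,0,0],[0,0,1,0,0,0],[0,0,1,0,0,0],[0,0,1,0,0,0],[0,0,1,0,0,0],[0,0,0.8,0,0,0],[0,0,0.5,0,0,0],[0,0,0.3,0,0,0],[0,0,0.1,0,0,0],[0,0,0,0,0,0]]';python3 -c "
from h import *
go([.49,.108,.028])"
```

```text
clock: 8.7
tcp_pos: [0.4898, 0.1107, 0.0223]
orientation: [-3.14, -0.002, -0.004]
contact_force: [-7.3, 2.8, 23.6]
grip_width: 0.0251
gripper_force: 29.8
tcp [0.4898 0.1107 0.0223] tool units [ 0.01  0.14 -0.29] x-axis yaw deg 0.1 z [ 0.002  0.002 -1.   ]
```

```bash
python3 -m crank '[[0,0,-0.15,0,0,0],[0,0,-0.1,0,0,0],[0,0,0,0,0,0]]' ; python3 -m crank '[[0,0,0,0,0,0],[0,0,0,0,0,0],[0,0,0,0,0,0],[0,0,0,0,0,0],[0,0,-1,0,0,0],[0,0,-1,0,0,0],[0,0,-1,0,0,0],[0,0,-1,0,0,0],[0,0,-1,0,0,0],[0,0,-1,0,0,0],[0,0,-1,0,0,0],[0,0,-1,0,0,0]]' 1; python3 -m crank '[[0.7,-1,-1,0,0,0],[0,-1,-1,0,0,0],[0,-1,-1,0,0,0],[0,-1,-1,0,0,0],[0,-1,0,0,0,0],[0,0,0,0,0,0]]'
python3 - <<'E'
from h import *
f=eyes.grab_frame("wrist");np.savez("w2.npz",**f);a=f["image"][:,:,::-1]
f=eyes.grab_frame("scene");np.savez("s2.npz",**f);b=f["image"][:,:,::-1]
cv2.imwrite("pics/w2.png",cv2.resize(np.hstack([a,b]),(800,300)))
go([.505,.28,.2])
E
```

```text
clock: 9.0
tcp_pos: [0.4893, 0.108, 0.0253]
orientation: [-3.142, 0.002, -0.0]
contact_force: [-0.1, 0.2, -0.8]
grip_width: 0.0254
gripper_force: 29.5
clock: 10.2
tcp_pos: [0.489, 0.1079, 0.1861]
orientation: [3.141, -0.002, -0.0]
contact_force: [0.8, 0.0, -0.6]
grip_width: 0.0855
gripper_force: 0.0
clock: 10.8
tcp_pos: [0.5028, 0.2113, 0.2661]
orientation: [-3.139, -0.005, -0.002]
contact_force: [0.5, 0.6, 0.6]
grip_width: 0.0851
gripper_force: 0.0
tcp [0.5029 0.2077 0.2649] tool units [ 0.1  -3.62  3.24] x-axis yaw deg -0.0 z [-0.001 -0.001 -1.   ]
```

View pics/w2.png

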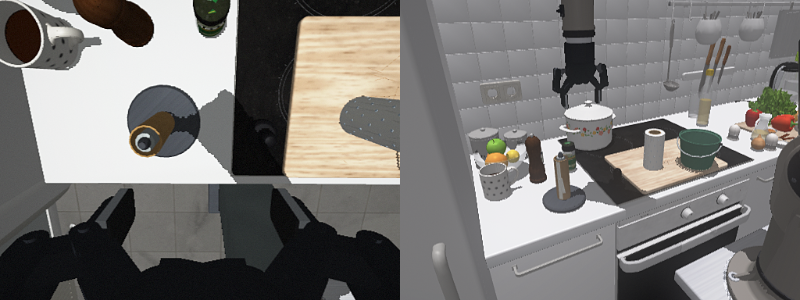

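The wrist half shows the cap standing on the hob strip at about (262,135). The core, with the stud inside it, is at (145,142), which is (186,182) at full size. The holder has not moved.

Run:
```python
from h import *
f=dict(np.load("w2.npz"));X=cloud(f);z=X[...,2];im=f["image"]
g=np.zeros(z.shape,bool);g[140:215,150:235]=1
m=g&(abs(z-.138)<.004)
def ext(m):
    return ((X[m].min(0)+X[m].max(0))/2).round(4),(X[m].max(0)-X[m].min(0)).round(4)
print("core top",circ(X[m],.0195),ext(m))
s=g&(z>.146)&(z<.162);print("stud",s.sum(),X[s].mean(0),ext(s))
ft=g*0; g2=np.zeros(z.shape,bool);g2[90:210,150:265]=1
ft=g2&(abs(z-.008)<.004)&(im.max(-1)<130);
c=max(cv2.findContours(ft.astype(np.uint8),0,1)[0],key=cv2.contourArea)[:,0]
P=ray(f,c[:,0],c[:,1],.008);P=P[np.hypot(P[:,0]-.504,P[:,1]-.28)>.056];print("foot",circ(P),circ(P,.064))
g3=np.zeros(z.shape,bool);g3[140:230,305:370]=1
k=g3&(z>.015)&(abs(X[...,0]-.49)<.06)&(abs(X[...,1]-.108)<.06)
d=k&(abs(z-.022)<.004);print("cap disc",circ(X[d],.026),ext(d)); d=k&(z>.045);print("knob",ext(d))
```

```text
core top (array([0.5043, 0.2815, 0.0195]), np.float64(0.0017), 661) (array([0.5046, 0.2811, 0.138 ]), array([0.0406, 0.0411, 0.008 ]))
stud 204 [0.5056191  0.27976403 0.15226094] (array([0.5048, 0.2811, 0.1518]), array([0.0142, 0.0145, 0.0114]))
foot (array([0.5049, 0.2802, 0.0632]), np.float64(0.0004), 236) (array([0.5046, 0.2804, 0.064 ]), np.float64(0.0007), 236)
cap disc (array([0.4793, 0.1005, 0.026 ]), np.float64(0.0046), 645) (array([0.4858, 0.1079, 0.0217]), array([0.05  , 0.0501, 0.0073]))
knob (array([0.4863, 0.1089, 0.0553]), array([0.0258, 0.0246, 0.0206]))
```

```bash
python3 -m crank '[[0.1,-1,0,0,0,0],[0,-1,0,0,0,0],[0,-1,0,0,0,0],[0,-0.62,0,0,0,0],[0,0,1,0,0,0],[0,0,1,0,0,0],[0,0,1,0,0,0],[0,0,1,0,0,0],[0,0,1,0,0,0],[0,0,1,0,0,0],[0,0,1,0,0,0],[0,0,0.8,0,0,0]]' >/dev/null;  python3 -m crank '[[0,0,0.5,0,0,0],[0,0,0,0,0,0]]'; python3 -m crank '[[0,0,0,0,0,0],[0,0,0,0,0,0],[0,0,0,0,0,0],[0,0,0,0,0,0],[0,0,0,0,0,0],[0,0,0,0,0,0]]' 0 25; python3 -c "
from h import *
go([.505,.28,.25])"
```

```text
clock: 12.3
tcp_pos: [0.5048, 0.2794, 0.0979]
orientation: [3.14, -0.002, -0.003]
contact_force: [0.4, -0.2, 0.1]
grip_width: 0.0852
gripper_force: 0.0
clock: 12.9
tcp_pos: [0.5059, 0.2808, 0.1002]
orientation: [-3.141, 0.002, -0.002]
contact_force: [-1.1, 0.3, 6.6]
grip_width: 0.0407
gripper_force: 25.3
tcp [0.5059 0.2808 0.1002] tool units [-0.04  0.03 -7.49] x-axis yaw deg -0.1 z [ 0.001  0.001 -1.   ]
```

```bash
python3 -m crank '[[0,0,-0.5,0,0,0],[0,0,-1,0,0,0],[0,0,-1,0,0,0],[0,0,-1,0,0,0],[0,0,-1,0,0,0],[0,0,-1,0,0,0],[0,0,-1,0,0,0],[0,0,-1,0,0,0],[0,0,-0.9,0,0,0],[0,0.5,0,0,0,0],[0,1,0,0,0,0],[0,1,0,0,0,0]]' >/dev/null;  python3 -m crank '[[-0.2,1,0,0,0,0],[-0.2,1,0,0,0,0],[-0.2,1,0,0,0,0],[-0.2,1,0,0,0,0],[-0.2,1,0,0,0,0],[-0.2,1,0,0,0,0],[-0.2,1,0,0,0,0],[-0.2,1,0,0,0,0],[-0.2,1,0,0,0,0],[-0.2,1,0,0,0,0],[0,1,0,0,0,0],[0,1,0,0,0,0]]'>/dev/null;  python3 -m crank '[[0,1,0,0,0,0],[0,1,0,0,0,0],[0,1,0,0,0,0],[0,1,0,0,0,0],[0,1,0,0,0,0],[0,1,0,0,0,0],[0,1,0,0,0,0],[0,1,0,0,0,0],[0,0,0,0,0,0],[0,0,0,0,0,0]]'
python3 - <<'E'
from h import *
f=eyes.grab_frame("wrist");np.savez("w3.npz",**f);a=f["image"][:,:,::-1]
f=eyes.grab_frame("scene");np.savez("s3.npz",**f);b=f["image"][:,:,::-1]
cv2.imwrite("pics/w3.png",cv2.resize(np.hstack([a,b]),(800,300)))
go([.4635,-.208,.115])
E
```

```text
clock: 16.3
tcp_pos: [0.464, -0.1696, 0.2666]
orientation: [-3.141, 0.003, 0.002]
contact_force: [0.2, 0.2, 0.3]
grip_width: 0.0408
gripper_force: 25.4
tcp [ 0.4646 -0.1685  0.2669] tool units [-0.05  1.98  7.59] x-axis yaw deg 0.0 z [-0.001  0.001 -1.   ]
```

View pics/w3.png

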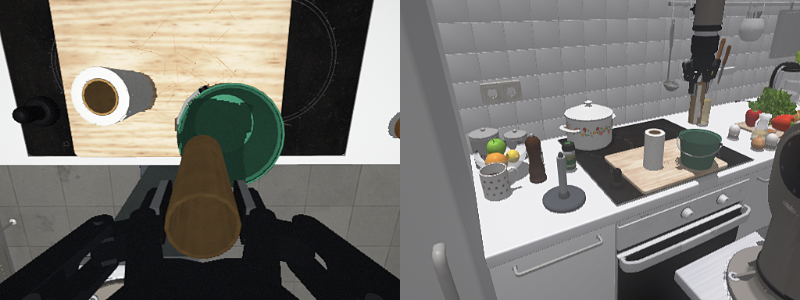

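The wrist half shows the core in the fingers, the roll's top at about (100,95) and the caddy mouth centred near (233,132). The scene half shows the bare spindle and the cap on the hob at about (615,178). Next I measure the roll and the caddy from this view.

Run:
```python
from h import *
f=dict(np.load("w3.npz"));X=cloud(f);z=X[...,2];im=f["image"].astype(int)
def ext(m): return ((X[m].min(0)+X[m].max(0))/2).round(4),(X[m].max(0)-X[m].min(0)).round(4)
g=np.zeros(z.shape,bool);g[70:170,80:205]=1
m=g&(abs(z-.144)<.003);print("roll",ext(m))
g=np.zeros(z.shape,bool);g[100:240,225:370]=1
gr=g&(im[...,1]>im[...,0]+15)&(abs(z-.119)<.004);print("rim",circ(X[gr]),ext(gr))
hub=X[...,2]
c=np.zeros(z.shape,bool);c[110:170,10:80]=1
k=c&(z>.045)&(z<.08)&(im.max(-1)<120);print("cap knob",ext(k),k.sum());k=c&(abs(z-.022)<.003);print("disc",ext(k))
```

```text
roll (array([ 0.5187, -0.054 ,  0.1436]), array([0.0649, 0.0657, 0.0052]))
rim (array([ 0.4645, -0.2051,  0.0677]), np.float64(0.0007), 1092) (array([ 0.4646, -0.2055,  0.1181]), array([0.1376, 0.1389, 0.0061]))
cap knob (array([0.4854, 0.1056, 0.0557]), array([0.0262, 0.0238, 0.0206])) 530
disc (array([0.4856, 0.1056, 0.022 ]), array([0.0472, 0.0462, 0.0059]))
```

```bash
python3 -m crank '[[0,1,0,0,0,0],[0,0.85,0,0,0,0],[0,0,1,0,0,0],[0,0,1,0,0,0],[0,0,1,0,0,0],[0,0,1,0,0,0],[0,0,1,0,0,0],[0,0,1,0,0,0],[0,0,1,0,0,0],[0,0,0.4,0,0,0],[0,0,0.15,0,0,0],[0,0,0,0,0,0]]' ; python3 -c "
from h import *
go([.4645,-.2055,.111])"
```

```text
clock: 17.6
tcp_pos: [0.4652, -0.2062, 0.1165]
orientation: [-3.141, 0.0, -0.0]
contact_force: [-0.0, 0.3, -0.0]
grip_width: 0.0407
gripper_force: 25.4
tcp [ 0.4652 -0.2062  0.1165] tool units [-0.03 -0.04  0.28] x-axis yaw deg -0.0 z [ 0.  0. -1.]
```

```bash
python3 -m crank '[[0,0,0.12,0,0,0],[0,0,0.1,0,0,0],[0,0,0,0,0,0]]' ; python3 -m crank '[[0,0,0,0,0,0],[0,0,0,0,0,0],[0,0,0,0,0,0],[0,0,0,0,0,0],[0,0,-0.5,0,0,0],[0,0,-1,0,0,0],[0,0,-1,0,0,0],[0,0,-1,0,0,0],[0,0,-1,0,0,0],[0,0,-1,0,0,0],[0,0,-1,0,0,0],[0,0,-1,0,0,0]]' 0.75; python3 -m crank '[[1,-1,0,0,0,0],[1,-1,0,0,0,0],[0.7,-1,0,0,0,0],[0,-1,0,0,0,0],[0,-1,0,0,0,0],[0,-1,0,0,0,0],[0,-1,0,0,0,0],[0,-0.5,0,0,0,0],[0,0,0,0,0,0],[0,0,0,0,0,0]]' 1
python3 - <<'E'
from h import *
f=eyes.grab_frame("scene");np.savez("s4.npz",**f);b=f["image"][:,:,::-1]
cv2.imwrite("pics/s4.png",cv2.resize(b[100:300,150:450],(600,400)))
go([.5187,-.054,.105])
E
```

```text
clock: 17.9
tcp_pos: [0.465, -0.2066, 0.1121]
orientation: [3.141, -0.002, 0.001]
contact_force: [-0.3, -1.0, -0.3]
grip_width: 0.0409
gripper_force: 25.4
clock: 19.1
tcp_pos: [0.4648, -0.2065, 0.2636]
orientation: [3.141, -0.001, 0.001]
contact_force: [0.5, -0.9, -0.5]
grip_width: 0.064
gripper_force: 0.0
clock: 20.1
tcp_pos: [0.519, -0.0575, 0.2622]
orientation: [3.141, -0.002, 0.0]
contact_force: [0.6, 0.3, -0.7]
grip_width: 0.0859
gripper_force: 0.0
tcp [ 0.519 -0.058  0.262] tool units [-0.01 -0.2   7.85] x-axis yaw deg -0.1 z [ 0.    -0.001 -1.   ]
```

View pics/s4.png

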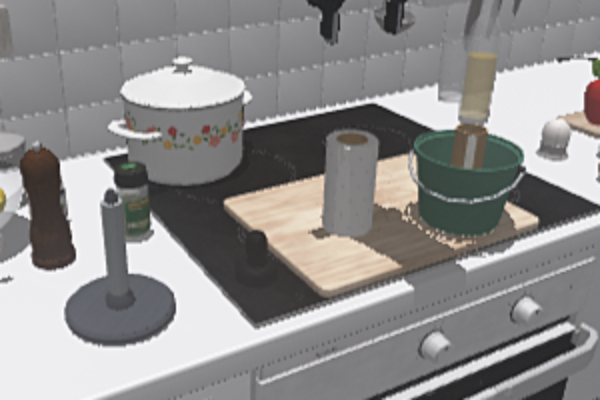

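The core stands upright in the caddy at about (470,145), the cap is upright at (257,260), and the spindle is bare at (115,245). I go down on the roll.

```bash
python3 -m crank '[[0,-0.15,1,0,0,0],[0,0,1,0,0,0],[0,0,1,0,0,0],[0,0,1,0,0,0],[0,0,1,0,0,0],[0,0,1,0,0,0],[0,0,1,0,0,0],[0,0,0.6,0,0,0],[0,0,0.2,0,0,0],[0,0,0,0,0,0]]' ; python3 -m crank '[[0,0,0,0,0,0],[0,0,0,0,0,0],[0,0,0,0,0,0],[0,0,0,0,0,0],[0,0,0,0,0,0]]' 0 40; python3 -c "
from h import *
go([.505,.28,.28])"
```

```text
clock: 21.15
tcp_pos: [0.519, -0.0541, 0.1057]
orientation: [3.141, -0.003, -0.001]
contact_force: [0.2, -0.1, 0.3]
grip_width: 0.0852
gripper_force: 0.0
clock: 21.65
tcp_pos: [0.5199, -0.0538, 0.1072]
orientation: [3.141, -0.002, 0.004]
contact_force: [-1.0, 0.4, 5.5]
grip_width: 0.0661
gripper_force: 44.5
tcp [ 0.5199 -0.0538  0.1072] tool units [ -0.75 -16.69  -8.65] x-axis yaw deg -0.1 z [ 0.002 -0.    -1.   ]
```

```bash
python3 -m crank '[[0,0,-0.4,0,0,0],[0,0,-0.8,0,0,0],[0,0,-1,0,0,0],[0,0,-1,0,0,0],[0,0,-1,0,0,0],[0,0,-1,0,0,0],[0,0,-1,0,0,0],[0,0,-1,0,0,0],[0,0,-1,0,0,0],[0,-0.5,-0.4,0,0,0],[0,-1,0,0,0,0],[0,-1,0,0,0,0]]' >/dev/null;  python3 -m crank '[[-0.2,-1,0,0,0,0],[-0.2,-1,0,0,0,0],[-0.2,-1,0,0,0,0],[-0.1,-1,0,0,0,0],[0,-1,0,0,0,0],[0,-1,0,0,0,0],[0,-1,0,0,0,0],[0,-1,0,0,0,0],[0,-1,0,0,0,0],[0,-1,0,0,0,0],[0,-1,0,0,0,0],[0,-1,0,0,0,0]]'>/dev/null;  python3 -m crank '[[0,-1,0,0,0,0],[0,-0.7,0,0,0,0],[0,-0.4,0,0,0,0],[0,0,0,0,0,0],[0,0,0,0,0,0]]'
python3 - <<'E'
from h import *
f=eyes.grab_frame("wrist");np.savez("w5.npz",**f);a=f["image"][:,:,::-1]
f=eyes.grab_frame("scene");np.savez("s5.npz",**f);b=f["image"][:,:,::-1]
cv2.imwrite("pics/w5.png",np.hstack([cv2.resize(a,(400,300)),cv2.resize(b[120:285,130:350],(400,300))]))
go([.505,.28,.28])
print(st()[0]["contact_force"],st()[0]["grip_width"])
E
```

```text
clock: 24.55
tcp_pos: [0.5054, 0.2776, 0.2777]
orientation: [3.141, -0.002, -0.0]
contact_force: [-0.3, 0.3, -2.3]
grip_width: 0.0662
gripper_force: 45.1
tcp [0.5056 0.2771 0.2778] tool units [-0.03 -0.14 -0.11] x-axis yaw deg -0.1 z [-0.    -0.001 -1.   ]
[ 0.26886244 -1.03210339 -2.8989859 ] 0.06618145854197172
```

View pics/w5.png

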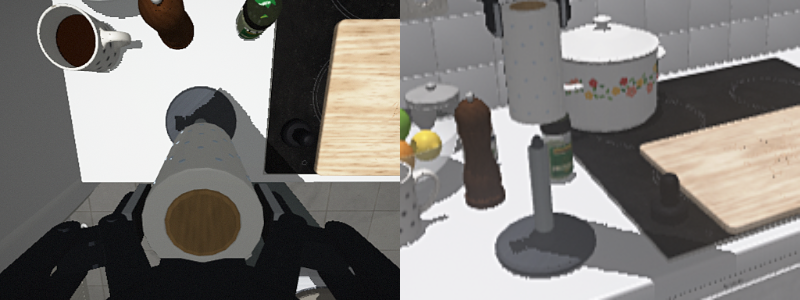

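The wrist half shows the roll held below the gripper, with its top at about (205,222). The scene half shows the roll at (535,60) hanging above the stud at (537,145). I compare the roll's axis with the stud in the same camera.

Run:
```python
from h import *
f=dict(np.load("w5.npz"));X=cloud(f);z=X[...,2]
def ext(m): return ((X[m].min(0)+X[m].max(0))/2).round(4),(X[m].max(0)-X[m].min(0)).round(4)
near=np.hypot(X[...,0]-.505,X[...,1]-.28)<.06
for a,b in((.298,.32),(.25,.28),(.22,.25),(.186,.21)):
    m=near&(z>a)&(z<b); print("wrist",a,circ(X[m],.033) if m.sum()>9 else 0,ext(m) if m.sum() else 0)
im=f["image"];g=np.zeros(z.shape,bool);g[100:190,200:315]=1
ft=g&(abs(z-.008)<.004)&(im.max(-1)<140)
c=max(cv2.findContours(ft.astype(np.uint8),0,1)[0],key=cv2.contourArea)[:,0]
P=ray(f,c[:,0],c[:,1],.008);P=P[np.hypot(P[:,0]-.504,P[:,1]-.28)>.056];print("foot",circ(P,.064),circ(P))
f=dict(np.load("s5.npz"));X=cloud(f);z=X[...,2]
near=np.hypot(X[...,0]-.505,X[...,1]-.28)<.06
for a,b in((.25,.28),(.22,.25),(.19,.21)):
    m=near&(z>a)&(z<b); print("scene roll",a,circ(X[m],.033))
for a,b in((.10,.139),(.06,.10),(.03,.06)):
    m=near&(z>a)&(z<b); print("scene spindle",circ(X[m],.012))
```

```text
wrist 0.298 (array([0.5042, 0.2782, 0.033 ]), np.float64(0.0071), 16020) (array([0.5089, 0.2781, 0.309 ]), array([0.0579, 0.0937, 0.022 ]))
wrist 0.25 (array([0.5136, 0.2637, 0.033 ]), np.float64(0.0045), 2449) (array([0.5118, 0.2776, 0.265 ]), array([0.0522, 0.0603, 0.03  ]))
wrist 0.22 (array([0.5043, 0.2778, 0.033 ]), np.float64(0.0002), 803) (array([0.512 , 0.2767, 0.235 ]), array([0.0517, 0.06  , 0.03  ]))
wrist 0.186 (array([0.504 , 0.2776, 0.033 ]), np.float64(0.0001), 352) (array([0.5267, 0.2768, 0.198 ]), array([0.022 , 0.0603, 0.0237]))
foot (array([0.5041, 0.2808, 0.064 ]), np.float64(0.0005), 190) (array([0.5048, 0.2808, 0.0633]), np.float64(0.0004), 190)
scene roll 0.25 (array([0.5039, 0.2768, 0.033 ]), np.float64(0.0007), 465)
scene roll 0.22 (array([0.5038, 0.2766, 0.033 ]), np.float64(0.0006), 449)
scene roll 0.19 (array([0.5036, 0.2765, 0.033 ]), np.float64(0.0006), 282)
scene spindle (array([0.5034, 0.2806, 0.012 ]), np.float64(0.0006), 175)
scene spindle (array([0.5035, 0.2807, 0.012 ]), np.float64(0.0005), 162)
scene spindle (array([0.5035, 0.2807, 0.012 ]), np.float64(0.0005), 112)
```

```bash
python3 -m crank '[[0,-0.19,0,0,0,0],[0,0,0.5,0,0,0],[0,0,1,0,0,0],[0,0,1,0,0,0],[0,0,1,0,0,0],[0,0,1,0,0,0],[0,0,1,0,0,0],[0,0,1,0,0,0],[0,0,0.6,0,0,0],[0,0,0.4,0,0,0],[0,0,0,0,0,0]]'
python3 - <<'E'
from h import *
go([.505,.281,.1005])
f=eyes.grab_frame("scene");X=cloud(f);z=X[...,2];near=np.hypot(X[...,0]-.505,X[...,1]-.28)<.06
for a,b in((.11,.15),(.07,.11),(.04,.07)):
    m=near&(z>a)&(z<b); print("roll",a,circ(X[m],.033))
m=near&(abs(z-.008)<.004);print("foot",circ(X[m]))
E
```

```text
clock: 25.75
tcp_pos: [0.5049, 0.2818, 0.1269]
orientation: [3.141, -0.002, -0.002]
contact_force: [-0.5, 0.2, -1.3]
grip_width: 0.0662
gripper_force: 45.1
tcp [0.5049 0.2818 0.1269] tool units [0.01 0.04 1.32] x-axis yaw deg -0.1 z [-0.002 -0.001 -1.   ]
roll 0.11 (array([0.5028, 0.2815, 0.033 ]), np.float64(0.0008), 584)
roll 0.07 (array([0.503 , 0.2812, 0.033 ]), np.float64(0.0006), 464)
roll 0.04 (array([0.5029, 0.2811, 0.033 ]), np.float64(0.0007), 333)
foot (array([0.5102, 0.2784, 0.0466]), np.float64(0.0091), 851)
```

```bash
python3 -m crank '[[0.03,0.03,0.2,0,0,0],[0,0,0.2,0,0,0],[0,0,0.2,0,0,0],[0,0,0.2,0,0,0],[0,0,0.15,0,0,0],[0,0,0,0,0,0]]'
```

```text
clock: 26.4
tcp_pos: [0.5057, 0.2814, 0.1083]
orientation: [3.141, -0.001, -0.001]
contact_force: [-0.6, -0.8, -1.8]
grip_width: 0.066
gripper_force: 45.1
```

```bash
python3 -m crank '[[0,0,0.1,0,0,0],[0,0,0.1,0,0,0],[0,0,0,0,0,0]]'
```

```text
clock: 26.7
tcp_pos: [0.5059, 0.2815, 0.1047]
orientation: [3.141, -0.002, -0.0]
contact_force: [0.3, -0.7, -2.4]
grip_width: 0.066
gripper_force: 45.1
```

```bash
python3 -m crank '[[0,0,0.07,0,0,0],[0,0,0.07,0,0,0],[0,0,0,0,0,0]]'; python3 -m crank '[[0,0,0.05,0,0,0],[0,0,0,0,0,0]]'
```

```text
clock: 27.0
tcp_pos: [0.5061, 0.2817, 0.1022]
orientation: [-3.141, 0.002, -0.0]
contact_force: [0.1, 0.7, -2.0]
grip_width: 0.0656
gripper_force: 45.2
clock: 27.2
tcp_pos: [0.5063, 0.2817, 0.1021]
orientation: [3.142, -0.002, 0.001]
contact_force: [-1.8, -1.9, 7.6]
grip_width: 0.0659
gripper_force: 45.8
```

```bash
python3 -m crank '[[0,0,0,0,0,0],[0,0,0,0,0,0],[0,0,0,0,0,0],[0,0,0,0,0,0],[0,0,-0.5,0,0,0],[0,0,-1,0,0,0],[0,0,-1,0,0,0],[0,0,-1,0,0,0],[0,0,-1,0,0,0],[0,0,-1,0,0,0],[0,0,-1,0,0,0],[0,0,-1,0,0,0]]' 1; python3 -m crank '[[-0.9,1,0,0,0,0],[0,1,0,0,0,0],[0,1,0,0,0,0],[0,1,0,0,0,0],[0,0,0,0,0,0],[0,0,0,0,0,0]]'
python3 - <<'E'
from h import *
f=eyes.grab_frame("wrist");np.savez("w6.npz",**f);a=f["image"][:,:,::-1]
X=cloud(f);z=X[...,2];im=f["image"]
def ext(m): return ((X[m].min(0)+X[m].max(0))/2).round(4),(X[m].max(0)-X[m].min(0)).round(4)
near=np.hypot(X[...,0]-.505,X[...,1]-.28)<.045
print("roll top z",np.median(z[near&(z>.125)&(z<.145)]),ext(near&(z>.131)&(z<.143)))
s=near&(z>.147)&(z<.165);print("stud",ext(s))
n=np.hypot(X[...,0]-.487,X[...,1]-.108)<.045
print("cap knob",ext(n&(z>.04)&(z<.08)),"disc",ext(n&(abs(z-.022)<.003)))
f=eyes.grab_frame("scene");b=f["image"][:,:,::-1]
X=cloud(f);z=X[...,2];near=np.hypot(X[...,0]-.505,X[...,1]-.28)<.06
for lo,hi in((.11,.13),(.07,.11),(.03,.07)): m=near&(z>lo)&(z<hi); print("roll",lo,circ(X[m],.033))
m=near&(z>.147)&(z<.152); print("stud scene",X[m].mean(0),m.sum())
cv2.imwrite("pics/w6.png",np.hstack([cv2.resize(a,(400,300)),cv2.resize(b[120:285,130:350],(400,300))]))
go([.488,.108,.027])
E
```

```text
clock: 28.4
tcp_pos: [0.5058, 0.2817, 0.2527]
orientation: [-3.141, 0.001, -0.001]
contact_force: [-0.8, 0.3, -0.2]
grip_width: 0.0852
gripper_force: 0.0
clock: 29.0
tcp_pos: [0.488, 0.2018, 0.2518]
orientation: [-3.141, 0.003, -0.001]
contact_force: [-0.7, -0.1, 0.5]
grip_width: 0.0854
gripper_force: 0.0
roll top z 0.13841032685024732 (array([0.5058, 0.2813, 0.137 ]), array([0.065 , 0.0652, 0.012 ]))
stud (array([0.5047, 0.2808, 0.1521]), array([0.013 , 0.0143, 0.01  ]))
cap knob (array([0.4867, 0.1085, 0.0528]), array([0.0244, 0.0255, 0.0255])) disc (array([0.4862, 0.1079, 0.0218]), array([0.0484, 0.0483, 0.0055]))
roll 0.11 (array([0.5047, 0.281 , 0.033 ]), np.float64(0.0007), 257)
roll 0.07 (array([0.5047, 0.2809, 0.033 ]), np.float64(0.0006), 457)
roll 0.03 (array([0.5045, 0.281 , 0.033 ]), np.float64(0.0007), 434)
stud scene [0.49918306 0.28215701 0.14917088] 14
tcp [0.4878 0.2029 0.2515] tool units [ 0.    4.75 11.22] x-axis yaw deg 0.0 z [ 0.     0.001 -1.   ]
```

View pics/w6.png

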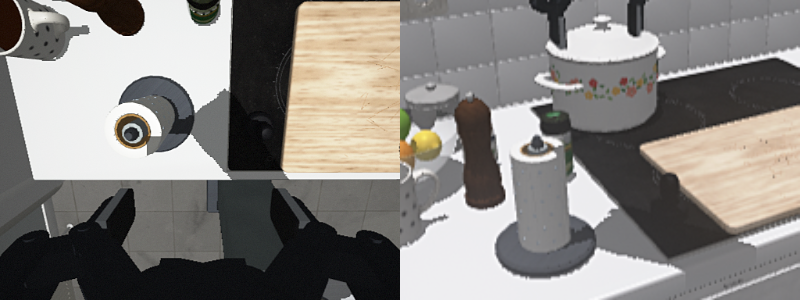

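The roll sits on the foot, its top at z = 0.138, with the stud in its middle at about (132,132) in the wrist half. The cap stands at (262,122). I fetch the cap.

```bash
python3 -m crank '[[-0.06,1,0,0,0,0],[0,1,0,0,0,0],[0,1,0,0,0,0],[0,1,0,0,0,0],[0,0.75,0,0,0,0],[0,0,1,0,0,0],[0,0,1,0,0,0],[0,0,1,0,0,0],[0,0,1,0,0,0],[0,0,1,0,0,0],[0,0,1,0,0,0],[0,0,1,0,0,0]]' >/dev/null; python3 -m crank '[[0,0,1,0,0,0],[0,0,1,0,0,0],[0,0,1,0,0,0],[0,0,0.7,0,0,0],[0,0,0.4,0,0,0],[0,0,0.1,0,0,0],[0,0,0,0,0,0]]'; python3 -m crank '[[0,0,0,0,0,0],[0,0,0,0,0,0],[0,0,0,0,0,0],[0,0,0,0,0,0],[0,0,0,0,0,0],[0,0,0,0,0,0]]' 0 30; python3 -c "
from h import *
go([.505,.281,.202])"
```

```text
clock: 31.0
tcp_pos: [0.4868, 0.1069, 0.0273]
orientation: [-3.141, 0.001, -0.0]
contact_force: [-1.0, -0.4, -0.2]
grip_width: 0.0855
gripper_force: 0.0
clock: 31.6
tcp_pos: [0.4869, 0.1067, 0.0274]
orientation: [-3.141, 0.002, -0.001]
contact_force: [-0.1, -0.1, 4.2]
grip_width: 0.0253
gripper_force: 29.3
tcp [0.4869 0.1067 0.0274] tool units [ 0.9  -8.72 -8.73] x-axis yaw deg -0.1 z [ 0.001  0.    -1.   ]
```

```bash
python3 -m crank '[[0,0,-0.5,0,0,0],[0,0,-1,0,0,0],[0,0,-1,0,0,0],[0,0,-1,0,0,0],[0,0,-1,0,0,0],[0,0,-1,0,0,0],[0,0,-1,0,0,0],[0,0,-1,0,0,0],[0,0,-1,0,0,0],[0,-0.5,-0.5,0,0,0],[0.3,-1,0,0,0,0],[0.3,-1,0,0,0,0]]' >/dev/null; python3 -m crank '[[0.3,-1,0,0,0,0],[0,-1,0,0,0,0],[0,-1,0,0,0,0],[0,-1,0,0,0,0],[0,-1,0,0,0,0],[0,-0.8,0,0,0,0],[0,-0.4,0,0,0,0],[0,0,0,0,0,0],[0,0,0,0,0,0]]';python3 - <<'E'
from h import *
def ext(m): return ((X[m].min(0)+X[m].max(0))/2).round(4),(X[m].max(0)-X[m].min(0)).round(4)
for n in("wrist","scene"):
    f=eyes.grab_frame(n);np.savez(n+"7.npz",**f)
    X=cloud(f);z=X[...,2];im=f["image"];near=np.hypot(X[...,0]-.505,X[...,1]-.281)<.05
    d=near&(z>.18)&(z<.1985)&(im.max(-1)<110);print(n,"cap disc",circ(X[d],.026) if d.sum()>5 else 0,ext(d),d.sum())
    d=near&(z>.197)&(z<.206);print(n,"disc top ext",ext(d))
    m=near&(z>.05)&(z<.13);print(n,"roll",circ(X[m],.033))
    s=near&(z>.142)&(z<.162);print("stud",ext(s) if s.sum() else 0,s.sum())
cv2.imwrite("pics/s7.png",cv2.resize(f["image"][100:250,140:300,::-1],(640,600)))
go([.505,.281,.168])
E
```

```text
clock: 33.7
tcp_pos: [0.5048, 0.2798, 0.2069]
orientation: [3.141, -0.002, -0.001]
contact_force: [0.1, -0.3, -1.1]
grip_width: 0.0255
gripper_force: 29.7
wrist cap disc (array([0.503 , 0.2809, 0.026 ]), np.float64(0.0004), 978) (array([0.5171, 0.2808, 0.1898]), array([0.0256, 0.0507, 0.0173])) 978
wrist disc top ext (array([0.5151, 0.2808, 0.2015]), array([0.0292, 0.0503, 0.0089]))
wrist roll (array([0.5048, 0.2814, 0.033 ]), np.float64(0.0004), 1030)
stud 0 0
scene cap disc (array([0.5038, 0.2797, 0.026 ]), np.float64(0.0008), 220) (array([0.4938, 0.2804, 0.1893]), array([0.0396, 0.0512, 0.0184])) 220
scene disc top ext (array([0.4969, 0.2808, 0.2013]), array([0.0357, 0.0457, 0.0084]))
scene roll (array([0.5047, 0.281 , 0.033 ]), np.float64(0.0007), 925)
stud (array([0.4998, 0.2814, 0.148 ]), array([0.01  , 0.0128, 0.0117])) 37
tcp [0.505  0.2793 0.207 ] tool units [-0.   -0.09  1.95] x-axis yaw deg -0.1 z [-0.    -0.001 -1.   ]
```

View pics/s7.png

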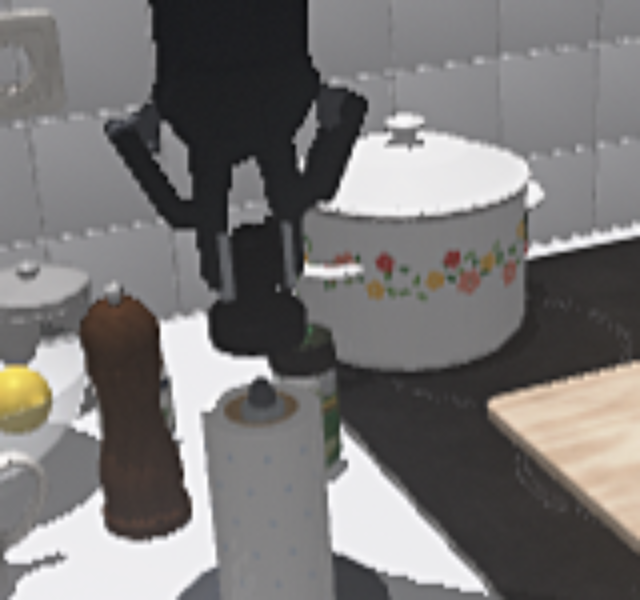

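The cap hangs at about (258,320), upright and directly above the stud at (262,392). Its offset is within 1 mm or so, and I lower it.

```bash
python3 -m crank '[[0.03,-0.03,0.4,0,0,0],[0,0,0.4,0,0,0],[0,0,0.4,0,0,0],[0,0,0.3,0,0,0],[0,0,0.2,0,0,0],[0,0,0,0,0,0]]'; python3 -m crank '[[0,0,0.1,0,0,0],[0,0,0.07,0,0,0],[0,0,0,0,0,0]]'
```

```text
clock: 34.4
tcp_pos: [0.505, 0.2809, 0.1722]
orientation: [3.141, -0.001, -0.002]
contact_force: [1.2, 0.1, -1.1]
grip_width: 0.0254
gripper_force: 29.6
clock: 34.7
tcp_pos: [0.5054, 0.2812, 0.1697]
orientation: [-3.142, 0.001, -0.0]
contact_force: [-0.6, -0.4, -0.2]
grip_width: 0.0251
gripper_force: 29.6
```

```bash
python3 -m crank '[[0,0,0.06,0,0,0],[0,0,0,0,0,0]]'; python3 -m crank '[[0,0,0.05,0,0,0],[0,0,0,0,0,0]]'
```

```text
clock: 34.9
tcp_pos: [0.5055, 0.2813, 0.1687]
orientation: [-3.141, 0.001, -0.001]
contact_force: [0.1, 0.2, 0.1]
grip_width: 0.0255
gripper_force: 29.7
clock: 35.1
tcp_pos: [0.506, 0.2815, 0.1686]
orientation: [-3.141, 0.002, -0.002]
contact_force: [-1.9, -1.2, 6.3]
grip_width: 0.0251
gripper_force: 30.0
```

Contact came at the expected height. I release, back off and check.

```bash
python3 -m crank '[[0,0,0,0,0,0],[0,0,0,0,0,0],[0,0,0,0,0,0],[0,0,0,0,0,0],[0,0,0,0,0,0],[0,0,-0.5,0,0,0],[0,0,-1,0,0,0],[0,0,-1,0,0,0],[0,0,-1,0,0,0],[0,0,-1,0,0,0],[0,0,-1,0,0,0]]' 1; python3 -m crank '[[-0.9,1,-0.5,0,0,0],[0,1,0,0,0,0],[0,1,0,0,0,0],[0,1,0,0,0,0],[0,0,0,0,0,0],[0,0,0,0,0,0]]'
python3 - <<'E'
from h import *
f=eyes.grab_frame("wrist");a=f["image"][:,:,::-1]
X=cloud(f);z=X[...,2]
def ext(m): return ((X[m].min(0)+X[m].max(0))/2).round(4),(X[m].max(0)-X[m].min(0)).round(4)
near=np.hypot(X[...,0]-.505,X[...,1]-.281)<.04
print("disc top",ext(near&(abs(z-.163)<.006)),np.median(z[near&(z>.15)&(z<.175)]),"cap top",np.percentile(z[near&(z<.23)],99.5))
f=eyes.grab_frame("scene");b=f["image"][:,:,::-1]
cv2.imwrite("pics/w8.png",np.hstack([cv2.resize(a,(400,300)),cv2.resize(b[100:265,130:350],(400,300))]))
go([.49,.2,.27])
E
```

```text
clock: 36.2
tcp_pos: [0.5053, 0.2813, 0.2792]
orientation: [-3.141, 0.001, -0.001]
contact_force: [1.0, 0.3, -0.1]
grip_width: 0.0853
gripper_force: 0.0
clock: 36.8
tcp_pos: [0.4874, 0.2015, 0.2882]
orientation: [-3.141, 0.002, -0.001]
contact_force: [0.8, 0.4, 0.5]
grip_width: 0.0854
gripper_force: 0.0
disc top (array([0.5049, 0.2818, 0.1621]), array([0.0505, 0.05  , 0.0102])) 0.16280259305297035 cap top 0.20596766787548537
tcp [0.4872 0.2024 0.2879] tool units [0.14 0.12 0.9 ] x-axis yaw deg 0.0 z [ 0.     0.001 -1.   ]
```

View pics/w8.png

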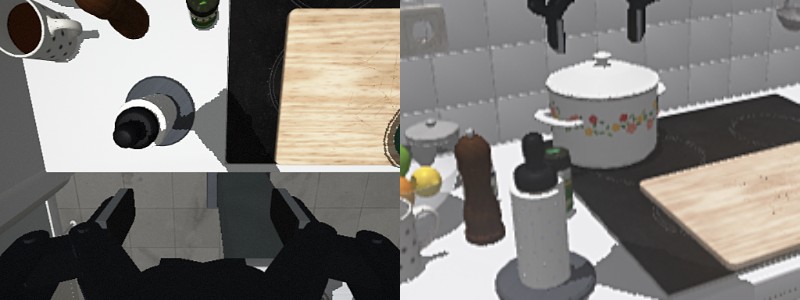

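The cap is fully home, with its disc top at z = 0.163 as expected. The roll is upright on the holder at (540,230), and the bystanders have not moved.

```bash
python3 -c "
from bench import r
print(r.hand_in())"
```

```text
the job is handed in; nothing more can be done
None
```

I handed the job in at about 37 s of the 72 s limit: the empty core stands in the caddy, the new roll sits on the foot of the holder, and the cap is back on, fully home. The holder, mug, mill and jar showed no sign of having moved in the last pictures; no verdict came back at hand-in.

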